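# Heft the three gift tins and hold up the heavy one

## Task

Three identical closed tins stand on the table; one has a brass paperweight packed in it, the other two are nearly empty display tins, and only their weight tells which is which. Heft the tins to find the heaviest, stand the two light ones upright in the low wooden tray, and finish while holding the heaviest one up in the gripper, upright and still, with at least 15 cm of air under it. Leave everything else on the table where it is.

Things in the scene. Friction and masses are not known exactly. Their poses are not given: they have to be found in the camera images.
- tin_1_center (a point): centre (half-way up) of the tin that starts at the right, one of three identical closed round aluminium tins: 56 mm across (57.5 over the lid), 80 mm tall, flat fixed lid, upright, z axis up; grip round the middle. Unseen and different each run: the heavy tin weighs 0.50 to 0.67 kg, the two light ones 0.16 to 0.23 kg each, weight in the lower half
- tin_1: the same tin 1; origin at the centre of its underside
- tin_1_liner: card disc fixed inside tin 1 at its bottom, 3 mm above the underside; its load is the filling of that tin (not visible, not to be handled)
- tin_2_center (a point): centre (half-way up) of the tin that starts in the middle, one of three identical closed round aluminium tins: 56 mm across (57.5 over the lid), 80 mm tall, flat fixed lid, upright, z axis up; grip round the middle. Unseen and different each run: the heavy tin weighs 0.50 to 0.67 kg, the two light ones 0.16 to 0.23 kg each, weight in the lower half
- tin_2: the same tin 2; origin at the centre of its underside
- tin_2_liner: card disc fixed inside tin 2 at its bottom, 3 mm above the underside; its load is the filling of that tin (not visible, not to be handled)
- tin_3_center (a point): centre (half-way up) of the tin that starts at the left, nearest the tray, one of three identical closed round aluminium tins: 56 mm across (57.5 over the lid), 80 mm tall, flat fixed lid, upright, z axis up; grip round the middle. Unseen and different each run: the heavy tin weighs 0.50 to 0.67 kg, the two light ones 0.16 to 0.23 kg each, weight in the lower half
- tin_3: the same tin 3; origin at the centre of its underside
- tin_3_liner: card disc fixed inside tin 3 at its bottom, 3 mm above the underside; its load is the filling of that tin (not visible, not to be handled)
- tray: low open wooden tray with two brass end handles, fixed to the table; outside 206 mm (its x axis) by 116 mm (its y axis), inside 190 by 100 mm, walls 8 mm thick, rim 18 mm above the table, inner floor 8 mm above the table; origin at the centre of its underside. Room for two tins one behind the other along its x axis
- match_box: card match box, 50 x 64 x 15 mm, lying between the right-hand and middle tins; loose bystander, to be left where it is; origin at the centre of its underside
- washi_tape: roll of tape lying flat, 96 mm across, 25 mm high, at the front; loose bystander, to be left where it is; origin at the centre of its underside
- card_stack: stack of cards, 74 x 95 x 17 mm, at the front; loose bystander, to be left where it is; origin at the centre of its underside
- soap_a: wrapped bar of soap, 63 x 82 x 25 mm, behind the tins; loose bystander, to be left where it is; origin at the centre of its underside
- wood_bird: small wooden bird, 55 x 109 x 54 mm, behind the tins; loose bystander, to be left where it is; origin at the centre of its underside

How it is judged:
At the end, for the whole second after the job is handed in: The heavy tin is held by the fingers, centre over 0.18 m up, tilt under 0.35 rad, under 0.04 m/s; the other two stand in the tray (centres within 72 mm along its x, 27 mm along its y of its centre), tilt under 0.1 rad, at rest, touched by neither fingers nor held tin (((contact force between tin_1_liner and anything else above 2.7 N and height (world z) of tin_1_center above 0.18 m and angle between tin_1_center's own z axis and vertical below 0.35 rad and linear speed of tin_1 below 0.04 m/s and contact force between the fingers and tin_1 above 1 N and x of tin_2_center in the frame of tray between -0.072 and 0.072 m and y of tin_2_center in the frame of tray between -0.027 and 0.027 m and z of each of tin_2_center, tin_3_center in the frame of tray below 0.055 m and angle between each of tin_2_center, tin_3_center's own z axis and vertical below 0.1 rad and linear speed of each of tin_2, tin_3 below 0.03 m/s and contact force between each of the fingers, tin_1 and tin_2 below 0.2 N and x of tin_3_center in the frame of tray between -0.072 and 0.072 m and y of tin_3_center in the frame of tray between -0.027 and 0.027 m and contact force between each of the fingers, tin_1 and tin_3 below 0.2 N) or (contact force between tin_2_liner and anything else above 2.7 N and height (world z) of tin_2_center above 0.18 m and angle between tin_2_center's own z axis and vertical below 0.35 rad and linear speed of tin_2 below 0.04 m/s and contact force between the fingers and tin_2 above 1 N and x of tin_1_center in the frame of tray between -0.072 and 0.072 m and y of tin_1_center in the frame of tray between -0.027 and 0.027 m and z of each of tin_1_center, tin_3_center in the frame of tray below 0.055 m and angle between each of tin_1_center, tin_3_center's own z axis and vertical below 0.1 rad and linear speed of each of tin_1, tin_3 below 0.03 m/s and contact force between each of the fingers, tin_2 and tin_1 below 0.2 N and x of tin_3_center in the frame of tray between -0.072 and 0.072 m and y of tin_3_center in the frame of tray between -0.027 and 0.027 m and contact force between each of the fingers, tin_2 and tin_3 below 0.2 N) or (contact force between tin_3_liner and anything else above 2.7 N and height (world z) of tin_3_center above 0.18 m and angle between tin_3_center's own z axis and vertical below 0.35 rad and linear speed of tin_3 below 0.04 m/s and contact force between the fingers and tin_3 above 1 N and x of tin_1_center in the frame of tray between -0.072 and 0.072 m and y of tin_1_center in the frame of tray between -0.027 and 0.027 m and z of each of tin_1_center, tin_2_center in the frame of tray below 0.055 m and angle between each of tin_1_center, tin_2_center's own z axis and vertical below 0.1 rad and linear speed of each of tin_1, tin_2 below 0.03 m/s and contact force between each of the fingers, tin_3 and tin_1 below 0.2 N and x of tin_2_center in the frame of tray between -0.072 and 0.072 m and y of tin_2_center in the frame of tray between -0.027 and 0.027 m and contact force between each of the fingers, tin_3 and tin_2 below 0.2 N))); the arm keeps its last pose, push and grip.
It fails at once if the match box is moved by more than 30 mm (distance of match_box from where it was at the start of the episode above 0.03 m).
It fails at once if the roll of tape is moved by more than 30 mm (distance of washi_tape from where it was at the start of the episode above 0.03 m).
It fails at once if the card stack is moved by more than 30 mm (distance of card_stack from where it was at the start of the episode above 0.03 m).
It fails at once if the soap is moved by more than 30 mm (distance of soap_a from where it was at the start of the episode above 0.03 m).
It fails at once if the wooden bird is moved by more than 30 mm (distance of wood_bird from where it was at the start of the episode above 0.03 m).
It also fails if it takes over 72 s, if anything falls off the work surface, if the arm or the gripper's body presses on something with over 40 N, if the wrist force passes 120 N, or if a joint passes its speed limit or range.

## Robot

A 6-joint arm with a two-finger parallel gripper is mounted at the origin on a cart in front of the work surface, level with it; the furniture and walls round the work are solid. World frame = base frame: x ahead of the robot, y to its left, z up, the work surface at z = 0. Lengths are in m, angles in rad, forces in N, time in s.
With the tool pointing down it reaches from about 0.35 to 0.775 m from the base axis. Payload 5.5 kg.
Tool frame: the origin (TCP) lies on the centre line of the jaws, within the pads' length; the fingertips stand 11 mm ahead of it and the grasp point (between the pads) lies 8 mm behind it (env.tip_extent is the distance from the TCP to the fingertips, in m); z points along the fingers, y is the line along which they close (so a half turn about z gives the same grasp; the last joint's range is limited). The gripper opens to 85 mm and grips with 20 to 120 N. Pads are 22 mm wide; open, the fingers measure 114 mm over their backs; the gripper's body (76 mm by 85 mm) begins 54 mm behind the grasp point. The pads swing forward as they close: fully open they stand 13 mm farther back than shut.
Start: joints at [-1.362, 0.313, 0.046, 1.304, 0, 1.431], TCP at [0.197, -0.54, 0.242] pointing down, gripper open.
Joint ranges: [-2.76, 2.76], [-0.86, 1.69], [-1.03, 1.26], [-2.2, 2.34], [-1.47, 1.5], [-3.14, 3.14]. Speed limits (rad/s): [2.57, 2.57, 3.14, 3.14, 3.14, 3.14].

## Interface

Orientations are given as a unit quaternion [w, x, y, z].
In Python, from workcell import env gives the robot as it stands.
- The arm moves only by the shell command python3 -m jog 'ROWS' [FORCE]. ROWS is JSON, a list of rows, each a list of 5 numbers: the gripper's target within -1 to 1 (shut at 1, half-way at 0, fully open at -1), then the shift along the tool's x, y, z in m, then the turn about the tool's z in degrees. In form: [[fingers, tx, ty, tz, turn], ...]. A call has 1 to 5 rows; each row shifts and turns the commanded pose from where the row before left it, along the tool's axes as they then stand; what a row does not reach is not made up. A row lasts 1/12 s, in which the tool goes at most 41.7 mm and 7.16 degrees, less where a joint would pass 70% of its speed; a pose out of reach is approached as far as the arm can. A call is refused whole if a number of a shift passes 0.0417 or a number of a turn 7.16, either way. A call with a gripper value outside its range is refused whole. The fingers move at their own pace and stop on an object; FORCE is the grip in N (left out, the last holds). Time passes only in rows, so rows that do not move let the fingers close. It gives the time, the measured TCP pose, the force, the opening and the grip force at its end, in the units of the state.
- env.get_state(): the state, without advancing time (a new reading comes with each control period).
- env.read_camera(name): name is "side" or "top" or "wrist"; returns a dict with "img" (384x512x3 uint8, red, green, blue), "fov_y" (degrees; the focal length in pixels is half the picture's height over the tangent of half this angle, whatever the lens; pixels are square), "cx", "cy" (the principal point, pixels), "D" ([k1, k2, p1, p2, k3] as OpenCV has them; the pictures are not rectified), "T" (4x4, takes a point from camera to world coordinates). Camera axes: x right, y up, looking along -z (the intrinsics and any distortion apply to the point x, -y, -z); pixel columns grow to the right and rows downward; lengths in m; the calibration is good to about 2 mm. A picture is of the moment at which its call begins. There is no depth.
- env.hand_in(): hands the job in; it is judged then, once.
The state is a dict: "clock": time; "joint_pos": joint angles; "qvel": joint speeds; "tau": joint torques, N m; "tcp_pos": TCP position; "orientation": TCP orientation; "wrist_force": force on the tool from outside, world axes, zero at the start; "ft_torque": the same for the moment, N m; "finger_gap": finger opening in m; "grip_force": force on a finger pad.
Only numpy, scipy, OpenCV 4.12 (cv2) and the standard library are available. Lean on these libraries where they do the work, as an engineer would, in place of code of your own. Each camera call takes 0.05 s, during which the arm holds its last target. There are 200 camera calls.

## Working session

There is one attempt and no reset: what is moved stays moved. The work goes in short steps, Python scripts to look and compute and a shell command to move; the robot and the scene stay as the last step left them, time stands still between calls to the robot, and variables do not carry over. Pictures are saved under pics/ and viewed, at most 10 in all, crops included, and the job is handed in when it is done.

```bash
mkdir -p pics; ls
python3 - <<'E'
from workcell import env
import cv2
s=env.get_state()
for k,v in s.items(): print(k,v)
print(env.tip_extent)
for n in("top","side"):
    c=env.read_camera(n); cv2.imwrite(f"pics/{n}0.png",c["img"][:,:,::-1]); print(n,c["fov_y"],c["cx"],c["cy"],c["D"],c["T"])
E
```

```text
pics
clock 0.0
joint_pos [-1.36158215e+00  3.13996704e-01  4.49451291e-02  1.30358195e+00
  1.70995488e-05  1.43117586e+00]
qvel [ 0.00050188  0.00018499  0.00144243 -0.00033792  0.00091042 -0.00092209]
tau [ 2.15669916e-04 -4.80625212e+01  2.98533618e+01  1.94205291e-02
 -9.57330531e-05  3.48460631e-06]
tcp_pos [ 0.19641657 -0.53988134  0.24139711]
orientation [-9.18338078e-04  9.84827406e-01  1.73534249e-01 -2.34132338e-05]
wrist_force [ 0.73177097  0.62944674 -0.5352437 ]
ft_torque [-0.02579723  0.00242155  0.05576945]
grip_force 0.0
finger_gap 0.08548331753038522
0.011
top 48.44240043287452 258.52380963214443 191.30214780185636 [-0.06621198  0.          0.          0.          0.        ] [[ 0.01583563  0.9917837  -0.12694221  0.41255965]
 [-0.99984491  0.01668551  0.00563446 -0.02633339]
 [ 0.00770626  0.1268333   0.99189411  1.0183642 ]
 [ 0.          0.          0.          1.        ]]
side 49.77755443015176 260.83398991062467 188.6694257212399 [-0.09889166  0.          0.          0.          0.        ] [[ 0.99927019  0.03632369 -0.01181815  0.53742272]
 [-0.03097345  0.58945391 -0.80720799 -0.92506196]
 [-0.02235452  0.80698493  0.59014879  0.68371839]
 [ 0.          0.          0.          1.        ]]
```

View pics/top0.png

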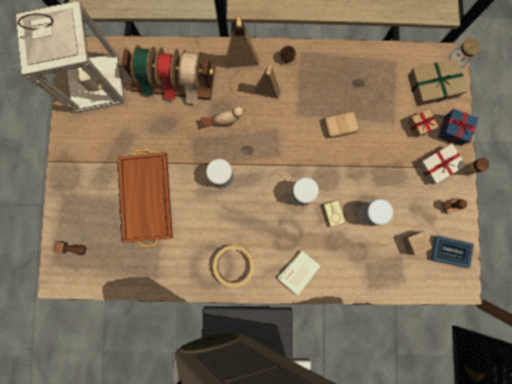

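View pics/side0.png

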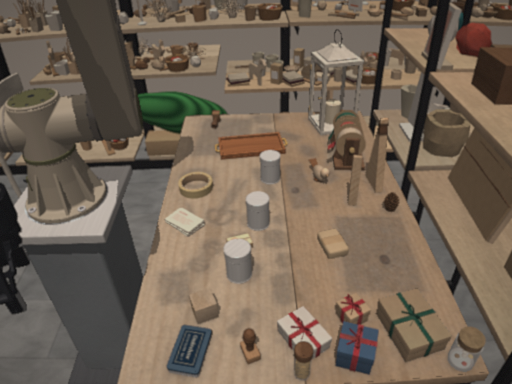

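The top view shows lids near (219,172), (306,190) and (379,212), and the tray at (145,197) with its long side roughly along world x. The match box is at (334,213), the tape at (232,265) and the cards at (298,272). Next I'll localise these.

```bash
cat > h.py <<'E'
import numpy as np, cv2
from workcell import env
def K(c):
    f=c["img"].shape[0]/2/np.tan(np.radians(c["fov_y"])/2)
    return np.array([[f,0,c["cx"]],[0,f,c["cy"]],[0,0,1.]])
def cast(c,px,z):
    p=cv2.undistortPoints(np.array(px,float).reshape(-1,1,2),K(c),np.array(c["D"])).reshape(-1,2)
    d=np.c_[p[:,0],-p[:,1],-np.ones(len(p))]@c["T"][:3,:3].T; o=c["T"][:3,3]
    return o+d*((z-o[2])/d[:,2])[:,None]
def blobs(mask,amin):
    cs,_=cv2.findContours(mask.astype(np.uint8),cv2.RETR_EXTERNAL,cv2.CHAIN_APPROX_NONE)
    return [k for k in cs if cv2.contourArea(k)>amin]
E
python3 - <<'E'
from h import *
c=env.read_camera("top"); hsv=cv2.cvtColor(c["img"],cv2.COLOR_RGB2HSV)
H,S,V=[hsv[...,i].astype(int) for i in range(3)]
print("lid hsv",hsv[172,219],hsv[190,306],hsv[212,379],"side",hsv[183,219], "tray",hsv[197,145],"table",hsv[220,200])
for k in blobs((S<45)&(V>190),200):
    (x,y),r=cv2.minEnclosingCircle(k)
    if 150<x<420 and 140<y<250:
        w=cast(c,k[:,0,:],.08); (wx,wy),wr=cv2.minEnclosingCircle(w[:,:2].astype(np.float32)); print("tin",x,y,r,"->",wx,wy,wr)
m=((H<12)&(S>120)); m[:, :100]=0; m[:,190:]=0; m[:140]=0; m[260:]=0
for k in blobs(cv2.morphologyEx(m.astype(np.uint8),cv2.MORPH_CLOSE,np.ones((5,5))),800):
    w=cast(c,k[:,0,:],.018)[:,:2].astype(np.float32); print("tray",cv2.minAreaRect(w))
for n,p,z in(("match",(334,213),.015),("cards",(298,272),.017),("tape",(232,265),.025),("soap",(341,124),.025),("bird",(222,117),.03)): print(n,cast(c,[p],z))
E
```

```text
lid hsv [ 27  22 219] [ 30  21 221] [ 41  12 225] side [ 23  41 175] tray [ 11 178 152] table [ 16  97 186]
tin 380.90777587890625 211.3317108154297 12.365182876586914 -> 0.49246782064437866 -0.30360114574432373 0.02756255865097046
tin 305.8448181152344 189.47586059570312 12.250465393066406 -> 0.5385239124298096 -0.136740043759346 0.027320709079504013
tin 218.9242401123047 170.89393615722656 12.108901023864746 -> 0.577387273311615 0.05749516189098358 0.027193954214453697
tray ((0.5228926539421082, 0.23853334784507751), (0.2043042927980423, 0.11778432875871658), 6.146571636199951)
match [[ 0.49228008 -0.21120733  0.015     ]]
cards [[ 0.35370657 -0.12649836  0.017     ]]
tape [[0.36781727 0.02630976 0.025     ]]
soap [[ 0.70644175 -0.22802613  0.025     ]]
bird [[0.71676209 0.05825822 0.03      ]]
```

Sizes match: lid radius is about 28 mm and the tray measures 204 x 118 mm with its x axis at +6.1°. At the tray, a tool yaw of 6° would put joint 6 past its limit. I'll turn to the equivalent half-turned grasp (yaw 186°), with the jaws closing across the tray.

```bash
R='x'
python3 -m jog '[[-1,0,0,0,-7.1],[-1,0,0,0,-7.1],[-1,0,0,0,-7.1],[-1,0,0,0,-7.1],[-1,0,0,0,-7.1]]' 50
python3 -m jog '[[-1,0,0,0,-7.1],[-1,0,0,0,-7.1],[-1,0,0,0,-7.1],[-1,0,0,0,-7.1],[-1,0,0,0,-7.1]]' >/dev/null
python3 -m jog '[[-1,0,0,0,-7.1],[-1,0,0,0,-7.1],[-1,0,0,0,-7.1],[-1,0,0,0,-7.1],[-1,0,0,0,-7.1]]' >/dev/null
python3 -m jog '[[-1,0,0,0,-7.1],[-1,0,0,0,-7.1],[-1,0,0,0,-7.1],[-1,0,0,0,-7.1],[-1,0,0,0,-7.1]]' >/dev/null
python3 -m jog '[[-1,0,0,0,-7.1],[-1,0,0,0,-7.1],[-1,0,0,0,-7.1],[-1,0,0,0,-2.6],[-1,0,0,0,0]]'
cat >> h.py <<'E'
from scipy.spatial.transform import Rotation as Ro
def to(x,y,z):
    s=env.get_state(); q=s["orientation"]; R=Ro.from_quat([q[1],q[2],q[3],q[0]])
    e=R.as_matrix(); print("clock",round(s["clock"],2),"tcp",s["tcp_pos"].round(4),"yaw",np.degrees(np.arctan2(e[1,0],e[0,0])).round(2),"j",s["joint_pos"].round(2),"F",np.round(s["wrist_force"],2),"gap",round(s["finger_gap"],4),"grip",s["grip_force"])
    print("tool shift",R.inv().apply(np.array([x,y,z])-s["tcp_pos"]).round(4))
E
python3 -c "
from h import *
to(.492,-.304,.241)"
```

```text
clock: 0.57
tcp_pos: [0.1965, -0.5402, 0.2419]
orientation: [-0.0, 0.884, 0.468, 0.0]
wrist_force: [-0.1, -0.9, -0.0]
finger_gap: 0.0853
grip_force: 0.0
clock: 2.23
tcp_pos: [0.1965, -0.5402, 0.2419]
orientation: [-0.0, -0.052, 0.999, 0.0]
wrist_force: [-0.2, -0.0, 0.5]
finger_gap: 0.0851
grip_force: 0.0
clock 2.23 tcp [ 0.1965 -0.5402  0.2419] yaw -174.06 j [-1.36  0.31  0.05  1.3   0.   -1.47] F [-0.24 -0.05  0.49] gap 0.0851 grip 0.0
tool shift [-0.3184  0.2043  0.0011]
```

```bash
python3 -m jog '[[-1,-0.0318,0.0204,0,0],[-1,-0.0318,0.0204,0,0],[-1,-0.0318,0.0204,0,0],[-1,-0.0318,0.0204,0,0],[-1,-0.0318,0.0204,0,0]]' >/dev/null
python3 -m jog '[[-1,-0.0318,0.0204,0,0],[-1,-0.0318,0.0204,0,0],[-1,-0.0318,0.0204,0,0],[-1,-0.0318,0.0204,0,0],[-1,-0.0318,0.0204,0,0]]' >/dev/null
python3 -m jog '[[-1,0,0,0,0],[-1,0,0,0,0]]'
python3 -c "
from h import *
to(.492,-.304,.037)
c=env.read_camera('wrist'); cv2.imwrite('pics/w1.png',c['img'][:,:,::-1]); print(c['T'][:3,3])
p=cast(c,[[256,192]],.08);print(p)"
```

```text
clock: 3.23
tcp_pos: [0.4931, -0.3032, 0.2419]
orientation: [-0.0, -0.053, 0.999, 0.0]
wrist_force: [0.2, -0.9, 0.2]
finger_gap: 0.0855
grip_force: 0.0
clock 3.23 tcp [ 0.4931 -0.3032  0.2419] yaw -173.96 j [-0.69  0.32  0.06  1.31 -0.   -0.8 ] F [ 0.22 -0.87  0.17] gap 0.0855 grip 0.0
tool shift [ 0.0011 -0.0007  0.2049]
[ 0.41323762 -0.31353672  0.37386693]
[[ 0.51400713 -0.30154655  0.08      ]]
```

View pics/w1.png

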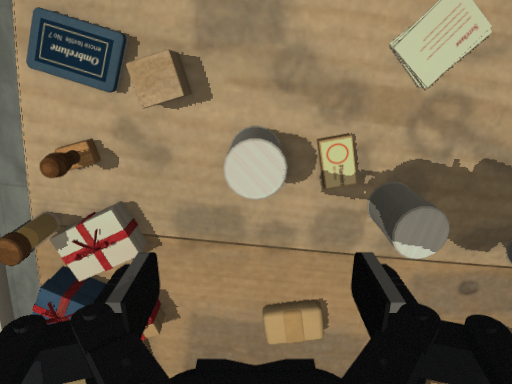

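The wrist view shows tin 1's lid centred near (256,168), the match box at (338,161) and tin 2 at (420,232). The fingers are clear on both sides. I'll measure tin 1 from here.

```bash
cat >> h.py <<'E'
def lid(near,z=.08,save=None):
    c=env.read_camera("wrist"); hsv=cv2.cvtColor(c["img"],cv2.COLOR_RGB2HSV).astype(int)
    if save: cv2.imwrite(save,c["img"][:,:,::-1])
    m=cv2.morphologyEx(((hsv[...,1]<45)&(hsv[...,2]>185)).astype(np.uint8),cv2.MORPH_OPEN,np.ones((5,5)))
    for k in blobs(m,700):
        w=cast(c,k[:,0,:],z)[:,:2].astype(np.float32); (x,y),r=cv2.minEnclosingCircle(w)
        if np.hypot(x-near[0],y-near[1])<.05: print("lid",round(x,4),round(y,4),"r",round(r,4),"px",k[:,0].mean(0).round())
E
python3 -c "
from h import *
lid((.492,-.304))"
```

```text
lid 0.4934 -0.3049 r 0.0267 px [256. 170.]
```

```bash
python3 -m jog '[[-1,0,-0.001,0.041,0],[-1,0,0,0.041,0],[-1,0,0,0.041,0],[-1,0,0,0.041,0],[-1,0,0,0.02,0]]' 50 >/dev/null
python3 -m jog '[[-1,0,0,0.02,0],[-1,0,0,0,0],[1,0,0,0,0],[1,0,0,0,0],[1,0,0,0,0]]'
python3 -m jog '[[1,0,0,0,0],[1,0,0,0,0],[1,0,0,0,0],[1,0,0,0,0]]'
```

```text
clock: 4.17
tcp_pos: [0.4927, -0.3063, 0.0406]
orientation: [0.001, -0.051, 0.999, -0.0]
wrist_force: [0.4, -0.7, -3.6]
finger_gap: 0.0547
grip_force: 53.6
clock: 4.5
tcp_pos: [0.4928, -0.3064, 0.0405]
orientation: [0.001, -0.051, 0.999, -0.001]
wrist_force: [-1.5, 1.3, 5.8]
finger_gap: 0.055
grip_force: 54.4
```

```bash
python3 -m jog '[[1,0,0,-0.02,0],[1,0,0,-0.03,0],[1,0,0,-0.03,0],[1,0,0,-0.02,0],[1,0,0,0,0]]'
for i in 1 2 3; do python3 -m jog '[[1,0,0,0,0],[1,0,0,0,0]]'|grep -E "wrist|tcp_pos|gap"; done
```

```text
clock: 4.92
tcp_pos: [0.4945, -0.3082, 0.1438]
orientation: [0.003, -0.051, 0.999, -0.003]
wrist_force: [0.7, -1.0, -4.2]
finger_gap: 0.055
grip_force: 55.5
tcp_pos: [0.4912, -0.3054, 0.1369]
wrist_force: [-0.8, -0.0, -6.0]
finger_gap: 0.0546
tcp_pos: [0.4909, -0.3051, 0.1362]
wrist_force: [-0.7, -0.1, -5.8]
finger_gap: 0.0549
tcp_pos: [0.4916, -0.3056, 0.1372]
wrist_force: [0.7, 0.1, -5.8]
finger_gap: 0.0548
```

The steady reading of about -5.9 N means roughly 0.6 kg, so tin 1 is the heavy one. I'll set it back where it was, check the unloaded reading, then go to tin 2.

```bash
python3 -m jog '[[1,0,0,0.03,0],[1,0,0,0.03,0],[1,0,0,0.02,0],[1,0,0,0.012,0],[1,0,0,0.003,0]]'
python3 -m jog '[[1,0,0,0.001,0],[1,0,0,0,0],[-1,0,0,0,0],[-1,0,0,0,0],[-1,0,0,0,0]]'
python3 -m jog '[[-1,0,0,0,0],[-1,0,0,0,0],[-1,0,0,-0.03,0],[-1,0,0,-0.041,0],[-1,0,0,-0.041,0]]' 
python3 -m jog '[[-1,0,0,-0.041,0],[-1,0,0,-0.041,0],[-1,0,0,0,0],[-1,0,0,0,0]]'
python3 -c "
from h import *
to(.5385,-.1367,.237)"
```

```text
clock: 5.83
tcp_pos: [0.4902, -0.3044, 0.0408]
orientation: [-0.002, -0.051, 0.999, 0.002]
wrist_force: [-3.7, 2.7, 0.4]
finger_gap: 0.0548
grip_force: 57.5
clock: 6.25
tcp_pos: [0.4934, -0.307, 0.0441]
orientation: [0.001, -0.051, 0.999, -0.001]
wrist_force: [-0.7, 0.6, 0.6]
finger_gap: 0.0852
grip_force: 0.0
clock: 6.67
tcp_pos: [0.4911, -0.3051, 0.1546]
orientation: [-0.001, -0.051, 0.999, 0.001]
wrist_force: [1.2, -1.1, 1.3]
finger_gap: 0.0852
grip_force: 0.0
clock: 7.0
tcp_pos: [0.4936, -0.3071, 0.24]
orientation: [0.003, -0.051, 0.999, -0.003]
wrist_force: [0.6, -0.5, -0.6]
finger_gap: 0.0852
grip_force: 0.0
clock 7.0 tcp [ 0.4936 -0.3071  0.24  ] yaw -174.11 j [-0.69  0.32  0.05  1.29 -0.   -0.8 ] F [ 0.57 -0.54 -0.64] gap 0.0852 grip 0.0
tool shift [-0.0621  0.165   0.0025]
```

```bash
python3 -m jog '[[-1,-0.0124,0.033,0,0],[-1,-0.0124,0.033,0,0],[-1,-0.0124,0.033,0,0],[-1,-0.0124,0.033,0,0],[-1,-0.0124,0.033,0,0]]' >/dev/null
python3 -m jog '[[-1,0,0,0,0],[-1,0,0,0,0],[-1,0,0,0,0]]'
python3 -c "
from h import *
lid((.5385,-.1367)); lid((.493,-.304)); to(.5385,-.1367,.037)"
```

```text
clock: 7.67
tcp_pos: [0.5363, -0.1352, 0.2351]
orientation: [-0.001, -0.052, 0.999, 0.0]
wrist_force: [-0.7, -0.2, 0.6]
finger_gap: 0.0855
grip_force: 0.0
lid 0.5396 -0.1386 r 0.0269 px [253. 174.]
lid 0.4937 -0.3082 r 0.0269 px [ 59. 103.]
clock 7.77 tcp [ 0.5363 -0.1363  0.2355] yaw -174.19 j [-0.39  0.27 -0.02  1.27 -0.   -0.5 ] F [ 0.65 -0.34 -0.73] gap 0.0854 grip 0.0
tool shift [-0.0024 -0.0007  0.1985]
```

Tin 2 is at about (0.539, -0.1375). Next: descend, grip, and lift with a heft check.

```bash
python3 -m jog '[[-1,-0.002,-0.001,0.04,0],[-1,0,0,0.041,0],[-1,0,0,0.041,0],[-1,0,0,0.041,0],[-1,0,0,0.02,0]]' 50 >/dev/null
python3 -m jog '[[-1,0,0,0.013,0],[-1,0,0,0,0],[1,0,0,0,0],[1,0,0,0,0],[1,0,0,0,0]]'
python3 -m jog '[[1,0,0,0,0],[1,0,0,0,0],[1,0,0,0,0],[1,0,0,-0.01,0],[1,0,0,-0.02,0]]'
python3 -m jog '[[1,0,0,-0.03,0],[1,0,0,-0.03,0],[1,0,0,-0.03,0],[1,0,0,-0.03,0],[1,0,0,0,0]]' 
for i in 1 2 3; do python3 -m jog '[[1,0,0,0,0],[1,0,0,0,0]]'|grep -E "wrist|tcp_pos|gap"; done
python3 -c "
from h import *
to(.5229+.045*.9943,.2385+.045*.107,.19)"
```

```text
clock: 8.6
tcp_pos: [0.5401, -0.1372, 0.0422]
orientation: [0.001, -0.051, 0.999, -0.001]
wrist_force: [0.8, 0.1, -2.3]
finger_gap: 0.0559
grip_force: 53.2
clock: 9.02
tcp_pos: [0.5368, -0.1352, 0.0689]
orientation: [-0.002, -0.051, 0.999, 0.001]
wrist_force: [0.2, -0.6, -2.1]
finger_gap: 0.0557
grip_force: 53.6
clock: 9.43
tcp_pos: [0.5417, -0.1371, 0.1973]
orientation: [0.005, -0.052, 0.999, -0.002]
wrist_force: [1.0, -1.0, -1.1]
finger_gap: 0.0555
grip_force: 54.8
tcp_pos: [0.5383, -0.1358, 0.1899]
wrist_force: [-0.5, -0.4, -2.5]
finger_gap: 0.0558
tcp_pos: [0.5378, -0.1357, 0.1886]
wrist_force: [0.2, -0.9, -1.8]
finger_gap: 0.0557
tcp_pos: [0.5383, -0.136, 0.1892]
wrist_force: [0.2, 0.1, -2.3]
finger_gap: 0.0555
clock 9.93 tcp [ 0.5383 -0.136   0.1892] yaw -174.12 j [-0.39  0.3  -0.11  1.17 -0.   -0.49] F [ 0.23  0.1  -2.3 ] gap 0.0555 grip 54.82254937291145
tool shift [-0.068   0.3743 -0.0006]
```

Tin 2 reads about 2.1 N, so it is light. I'll carry it to the far slot of the tray.

```bash
python3 -m jog '[[1,-0.0062,0.034,0,0],[1,-0.0062,0.034,0,0],[1,-0.0062,0.034,0,0],[1,-0.0062,0.034,0,0],[1,-0.0062,0.034,0,0]]' >/dev/null
python3 -m jog '[[1,-0.0062,0.034,0,0],[1,-0.0062,0.034,0,0],[1,-0.0062,0.034,0,0],[1,-0.0062,0.034,0,0],[1,-0.0062,0.034,0,0]]' >/dev/null
python3 -m jog '[[1,-0.006,0.034,0,0],[1,0,0,0,0],[1,0,0,0,0],[1,0,0,0,0],[1,0,0,0,0]]'
python3 -c "
from h import *
to(.5229+.045*.9943,.2385+.045*.107,.05)
c=env.read_camera('top'); cv2.imwrite('pics/t2.png',cv2.resize(c['img'][100:280,80:320,::-1],None,fx=3,fy=3))"
```

```text
clock: 11.18
tcp_pos: [0.568, 0.2417, 0.1899]
orientation: [-0.0, -0.051, 0.999, -0.0]
wrist_force: [0.9, -1.6, -2.7]
finger_gap: 0.0558
grip_force: 56.1
clock 11.18 tcp [0.568  0.2417 0.1899] yaw -174.18 j [ 0.27  0.41  0.06  1.22 -0.    0.17] F [ 0.91 -1.56 -2.68] gap 0.0558 grip 56.14443551748991
tool shift [1.000e-04 1.700e-03 1.399e-01]
```

View pics/t2.png

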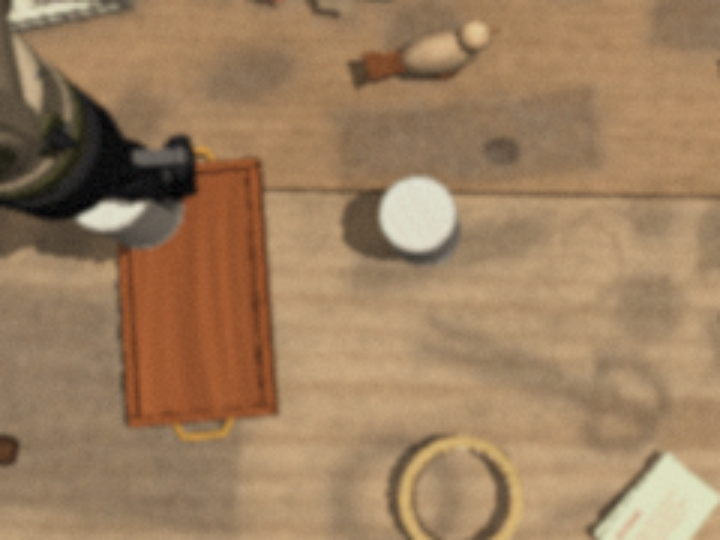

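The crop shows tin 2 held above the tray's far half, shifted by parallax because it is high up, and tin 3 untouched at crop (418,215). I'll lower it with a gentle finish.

```bash
python3 -m jog '[[1,0,0.001,0.035,0],[1,0,0.001,0.035,0],[1,0,0,0.03,0],[1,0,0,0.02,0],[1,0,0,0.01,0]]' >/dev/null
python3 -m jog '[[1,0,0,0,0],[1,0,0,0,0],[1,0,0,0.003,0],[1,0,0,0.003,0],[1,0,0,0,0]]'
python3 -m jog '[[1,0,0,0.002,0],[1,0,0,0.002,0],[1,0,0,0,0],[1,0,0,0,0]]'
```

```text
clock: 12.07
tcp_pos: [0.5687, 0.2449, 0.0552]
orientation: [0.001, -0.051, 0.999, 0.0]
wrist_force: [-0.6, -0.3, -1.8]
finger_gap: 0.0556
grip_force: 56.4
clock: 12.4
tcp_pos: [0.5679, 0.2449, 0.0503]
orientation: [-0.0, -0.051, 0.999, -0.0]
wrist_force: [0.1, -0.5, -1.2]
finger_gap: 0.0557
grip_force: 56.5
```

```bash
python3 -m jog '[[1,0,0,0.001,0],[1,0,0,0,0],[-1,0,0,0,0],[-1,0,0,0,0],[-1,0,0,0,0]]'
python3 -m jog '[[-1,0,0,0,0],[-1,0,0,0,0],[-1,0,0,-0.02,0],[-1,0,0,-0.03,0],[-1,0,0,-0.041,0]]' >/dev/null
python3 -m jog '[[-1,0,0,-0.041,0],[-1,0,0,-0.041,0],[-1,0,0,-0.02,0],[-1,0,0,0,0],[-1,0,0,0,0]]' 
python3 -c "
from h import *
lid((.568,.243),.088); to(.5774,.0575,.237)"
```

```text
clock: 12.82
tcp_pos: [0.5682, 0.2449, 0.0494]
orientation: [0.0, -0.051, 0.999, 0.0]
wrist_force: [-0.3, -0.4, 0.7]
finger_gap: 0.0852
grip_force: 0.0
clock: 13.65
tcp_pos: [0.5689, 0.2451, 0.2439]
orientation: [0.002, -0.051, 0.999, 0.0]
wrist_force: [-0.3, 0.8, -0.6]
finger_gap: 0.0853
grip_force: 0.0
lid 0.5673 0.2429 r 0.0275 px [254. 168.]
clock 13.7 tcp [0.568  0.2448 0.2419] yaw -174.12 j [ 0.28  0.4   0.17  1.34 -0.    0.17] F [-1.41 -0.78 -0.61] gap 0.0856 grip 0.0
tool shift [ 0.0098 -0.1872  0.005 ]
```

Tin 2 stands at (0.567, 0.243), as planned. Tin 3 is next.

```bash
python3 -m jog '[[-1,0.002,-0.0374,0.001,0],[-1,0.002,-0.0374,0.001,0],[-1,0.002,-0.0374,0.001,0],[-1,0.002,-0.0374,0.001,0],[-1,0.002,-0.0374,0.001,0]]' >/dev/null
python3 -m jog '[[-1,0,0,0,0],[-1,0,0,0,0],[-1,0,0,0,0],[-1,0,0,0,0]]'
python3 -c "
from h import *
lid((.5774,.0575)); to(.5774,.0575,.037)"
```

```text
clock: 14.45
tcp_pos: [0.5766, 0.0588, 0.2362]
orientation: [-0.001, -0.052, 0.999, 0.0]
wrist_force: [-0.3, -0.4, -0.6]
finger_gap: 0.0856
grip_force: 0.0
lid 0.5786 0.0555 r 0.0272 px [253. 173.]
clock 14.5 tcp [0.5768 0.0591 0.2365] yaw -174.02 j [-0.04  0.33  0.05  1.3   0.   -0.14] F [ 0.01  1.14 -0.56] gap 0.0856 grip 0.0
tool shift [-0.0007 -0.0017  0.1995]
```

```bash
python3 -m jog '[[-1,-0.001,-0.002,0.04,0],[-1,0,0,0.041,0],[-1,0,0,0.041,0],[-1,0,0,0.041,0],[-1,0,0,0.02,0]]' 50 >/dev/null
python3 -m jog '[[-1,0,0,0.014,0],[-1,0,0,0,0],[1,0,0,0,0],[1,0,0,0,0],[1,0,0,0,0]]'
python3 -m jog '[[1,0,0,0,0],[1,0,0,0,0],[1,0,0,0,0],[1,0,0,-0.01,0],[1,0,0,-0.02,0]]'
python3 -m jog '[[1,0,0,-0.03,0],[1,0,0,-0.03,0],[1,0,0,-0.03,0],[1,0,0,-0.03,0],[1,0,0,0,0]]' 
for i in 1 2 3; do python3 -m jog '[[1,0,0,0,0],[1,0,0,0,0]]'|grep -E "wrist|tcp_pos|gap"; done
python3 -c "
from h import *
to(.5229-.045*.9943,.2385-.045*.107,.19)"
```

```text
clock: 15.33
tcp_pos: [0.5799, 0.0565, 0.0423]
orientation: [0.002, -0.052, 0.999, 0.0]
wrist_force: [1.3, 0.7, -1.3]
finger_gap: 0.0554
grip_force: 53.1
clock: 15.75
tcp_pos: [0.5761, 0.0557, 0.0688]
orientation: [-0.003, -0.051, 0.999, -0.0]
wrist_force: [-0.1, -0.5, -1.3]
finger_gap: 0.0548
grip_force: 53.4
clock: 16.17
tcp_pos: [0.5814, 0.0555, 0.1976]
orientation: [0.005, -0.051, 0.999, -0.001]
wrist_force: [1.2, 0.6, -1.6]
finger_gap: 0.0553
grip_force: 54.8
tcp_pos: [0.5778, 0.0557, 0.1899]
wrist_force: [-1.3, 0.5, -2.6]
finger_gap: 0.0549
tcp_pos: [0.5772, 0.0558, 0.1885]
wrist_force: [-0.2, -0.8, -2.1]
finger_gap: 0.0553
tcp_pos: [0.5779, 0.0559, 0.1892]
wrist_force: [-0.1, -0.6, -2.3]
finger_gap: 0.0554
clock 16.67 tcp [0.5779 0.0559 0.1892] yaw -174.12 j [-0.04  0.35 -0.04  1.19 -0.   -0.14] F [-0.11 -0.59 -2.29] gap 0.0554 grip 54.7545781172812
tool shift [ 0.081   0.1871 -0.0006]
```

Tin 3 also reads about 2.2 N, so tin 1 is confirmed as the heavy one. Tin 3 goes to the near slot.

```bash
python3 -m jog '[[1,0.0135,0.0312,0,0],[1,0.0135,0.0312,0,0],[1,0.0135,0.0312,0,0],[1,0.0135,0.0312,0,0],[1,0.0135,0.0312,0,0]]' >/dev/null
python3 -m jog '[[1,0.0135,0.0312,0,0],[1,0,0,0,0],[1,0,0,0,0],[1,0,0,0,0],[1,0,0,0,0]]' >/dev/null
python3 -m jog '[[1,0,0,0.035,0],[1,0,0,0.035,0],[1,0,0,0.03,0],[1,0,0,0.015,0],[1,0,0,0,0]]'
python3 -m jog '[[1,0,0,0,0],[1,0,0,0,0],[1,0,0,0,0]]' 
python3 -c "
from h import *
to(.5229-.045*.9943,.2385-.045*.107,.05)"
```

```text
clock: 17.92
tcp_pos: [0.4763, 0.2314, 0.0712]
orientation: [-0.004, -0.05, 0.999, -0.001]
wrist_force: [-1.7, 0.2, -3.0]
finger_gap: 0.0553
grip_force: 56.6
clock: 18.17
tcp_pos: [0.4804, 0.2338, 0.077]
orientation: [0.002, -0.051, 0.999, 0.0]
wrist_force: [0.1, 0.9, -2.8]
finger_gap: 0.0551
grip_force: 56.6
clock 18.17 tcp [0.4804 0.2338 0.077 ] yaw -174.17 j [ 0.3   0.34 -0.34  0.89 -0.    0.2 ] F [ 0.12  0.95 -2.79] gap 0.0551 grip 56.63382796570659
tool shift [0.0023 0.0001 0.027 ]
```

```bash
python3 -m jog '[[1,0.001,0,0.01,0],[1,0.001,0,0.008,0],[1,0,0,0.004,0],[1,0,0,0.002,0],[1,0,0,0.001,0]]' >/dev/null
python3 -m jog '[[1,0,0,0.001,0],[1,0,0,0.001,0],[1,0,0,0,0],[1,0,0,0,0]]'
```

```text
clock: 18.92
tcp_pos: [0.4757, 0.2334, 0.0503]
orientation: [-0.0, -0.052, 0.999, -0.0]
wrist_force: [-7.7, -2.9, 17.5]
finger_gap: 0.0554
grip_force: 58.4
```

The height matches the tray floor (0.042 + 0.008), so the tin is seated and being pressed slightly. I'll ease up, release and check.

```bash
python3 -m jog '[[1,0,0,-0.001,0],[1,0,0,0,0],[-1,0,0,0,0],[-1,0,0,0,0],[-1,0,0,0,0]]'
python3 -m jog '[[-1,0,0,0,0],[-1,0,0,0,0],[-1,0,0,-0.02,0],[-1,0,0,-0.03,0],[-1,0,0,-0.041,0]]' >/dev/null
python3 -m jog '[[-1,0,0,-0.041,0],[-1,0,0,-0.041,0],[-1,0,0,-0.02,0],[-1,0,0,0,0],[-1,0,0,0,0]]' 
python3 -c "
from h import *
lid((.478,.234),.088); lid((.567,.243),.088); to(.493,-.307,.24)"
```

```text
clock: 19.33
tcp_pos: [0.477, 0.2337, 0.0492]
orientation: [0.0, -0.051, 0.999, 0.0]
wrist_force: [0.2, -0.0, 0.1]
finger_gap: 0.0852
grip_force: 0.0
clock: 20.17
tcp_pos: [0.4776, 0.2339, 0.2435]
orientation: [0.002, -0.051, 0.999, 0.0]
wrist_force: [0.4, -0.7, -0.9]
finger_gap: 0.0849
grip_force: 0.0
lid 0.4753 0.2316 r 0.0273 px [254. 168.]
lid 0.5675 0.2432 r 0.0274 px [257. 263.]
clock 20.27 tcp [0.476  0.2334 0.2409] yaw -174.12 j [ 0.3   0.23 -0.07  1.27 -0.    0.2 ] F [ 0.64 -0.2  -0.07] gap 0.0855 grip 0.0
tool shift [ 0.0385 -0.5393  0.0012]
```

Both light tins stand in the tray, about 48 mm and 45 mm off centre along x and within 3 mm in y. Now back to tin 1.

```bash
python3 -m jog '[[-1,0.0028,-0.0385,0,0],[-1,0.0028,-0.0385,0,0],[-1,0.0028,-0.0385,0,0],[-1,0.0028,-0.0385,0,0],[-1,0.0028,-0.0385,0,0]]' >/dev/null
python3 -m jog '[[-1,0.0028,-0.0385,0,0],[-1,0.0028,-0.0385,0,0],[-1,0.0028,-0.0385,0,0],[-1,0.0028,-0.0385,0,0],[-1,0.0028,-0.0385,0,0]]' >/dev/null
python3 -m jog '[[-1,0.0028,-0.0385,0,0],[-1,0.0028,-0.0385,0,0],[-1,0.0028,-0.0385,0,0],[-1,0.0028,-0.0385,0,0],[-1,0,0,0,0]]' >/dev/null
python3 -m jog '[[-1,0,0,0,0],[-1,0,0,0,0],[-1,0,0,0,0],[-1,0,0,0,0]]'
python3 -c "
from h import *
lid((.493,-.306)); to(.493,-.307,.037)"
```

```text
clock: 21.85
tcp_pos: [0.4928, -0.305, 0.2419]
orientation: [-0.0, -0.052, 0.999, 0.0]
wrist_force: [0.6, 0.7, 0.2]
finger_gap: 0.0857
grip_force: 0.0
lid 0.494 -0.3079 r 0.0266 px [254. 170.]
clock 21.9 tcp [ 0.493  -0.3052  0.2422] yaw -174.01 j [-0.69  0.32  0.06  1.31  0.   -0.8 ] F [ 0.3  -0.13 -0.24] gap 0.0853 grip 0.0
tool shift [ 1.000e-04 -1.900e-03  2.052e-01]
```

```bash
python3 -m jog '[[-1,-0.001,-0.002,0.041,0],[-1,0,0,0.041,0],[-1,0,0,0.041,0],[-1,0,0,0.041,0],[-1,0,0,0.02,0]]' 60 >/dev/null
python3 -m jog '[[-1,0,0,0.018,0],[-1,0,0,0,0],[1,0,0,0,0],[1,0,0,0,0],[1,0,0,0,0]]' >/dev/null
python3 -m jog '[[1,0,0,0,0],[1,0,0,0,0],[1,0,0,0,0],[1,0,0,-0.01,0],[1,0,0,-0.02,0]]'
python3 -m jog '[[1,0,0,-0.03,0],[1,0,0,-0.03,0],[1,0,0,-0.03,0],[1,0,0,-0.03,0],[1,0,0,-0.03,0]]' >/dev/null
python3 -m jog '[[1,0,0,-0.02,0],[1,0,0,-0.015,0],[1,0,0,-0.005,0],[1,0,0,0,0],[1,0,0,0,0]]' >/dev/null
for i in 1 2 3 4 5; do python3 -m jog '[[1,0,0,0,0],[1,0,0,0,0],[1,0,0,0,0],[1,0,0,0,0],[1,0,0,0,0]]' >/dev/null; done
python3 -c "
from h import *
to(.493,-.307,.26); print(env.get_state()['qvel'].round(4))
for n in('top','side'):
    c=env.read_camera(n); cv2.imwrite(f'pics/end_{n}.png',c['img'][:,:,::-1])"
```

```text
clock: 23.15
tcp_pos: [0.4922, -0.3073, 0.0689]
orientation: [-0.002, -0.051, 0.999, 0.001]
wrist_force: [-0.1, 0.3, -5.2]
finger_gap: 0.0544
grip_force: 64.7
clock 26.07 tcp [ 0.4941 -0.3085  0.2603] yaw -174.12 j [-0.7   0.32  0.11  1.35 -0.   -0.8 ] F [-0.1   0.28 -5.11] gap 0.0545 grip 65.02015991136432
tool shift [0.001  0.0016 0.0003]
[-0.0013  0.0015 -0.0015  0.      0.0006  0.0007]
```

View pics/end_side.png

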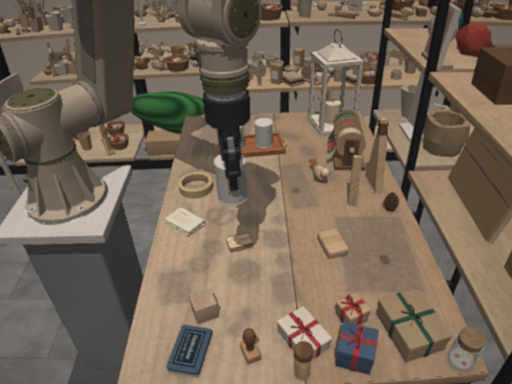

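View pics/end_top.png

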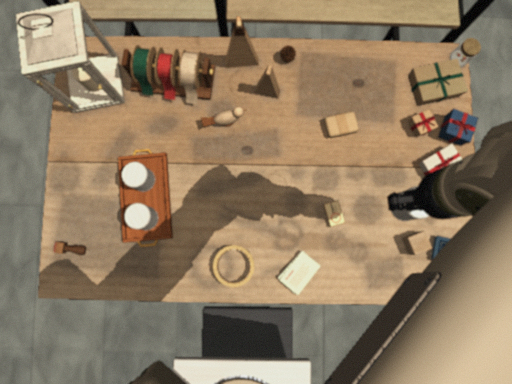

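The side view shows the heavy tin held upright at about (232,180). The top view shows both light tins upright in the tray at (134,175) and (138,216), with the match box (334,213), tape (232,265), cards (298,272), soap and bird where they were. The arm is still, so I'll hand in.

```bash
python3 -c "
from workcell import env
print(env.hand_in())"
```

```text
the job is handed in; nothing more can be done
None
```

Job handed in at about 26 s (result not shown): tin 1, the heaviest at about 0.6 kg, is held upright and still about 0.22 m above the table, tins 2 and 3 stand in the tray, and the other objects looked unmoved in the last pictures.

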